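# Refit the missing feed gear and hold it home for the clip

## Task

One of the two outer splined shafts of the open gearbox has lost its gear. Put the sound spare gear on that bare shaft, boss upwards: turn it until its bore slides over the splines and its teeth run into the middle gear, then push it down against the spring until the whole clip groove near the top of the shaft shows above the boss. Leave the spare with the broken teeth where it lies, and finish while still gripping the gear and pressing it down, so that I can put the clip on.

Things in the scene. Friction and masses are not known exactly. Their poses are not given: they have to be found in the camera images.
- sound_gear_center (a point): Spare gear to fit: bright steel, 16 whole teeth, 71 mm over the tips, lying flat, boss up. Disc 15 mm thick below, plain round boss 36 mm across, 30 mm tall above (grip it there, from above); 0.28-0.42 kg. Point: on the axis, half-way up (22.5 mm above the underside), z up. Through bore: 6 grooves centred on x and every 60 deg. Outer teeth centred on x and every 22.5 deg.
- broken_gear_center (a point): The old spare, to be left where it lies: a gear of the same size and shape but darker steel, five teeth in a row broken off. Lies flat, boss up; point and axes as for the sound gear.
- gearbox: Open gearbox fixed to the bench: blue-grey tray 250 (y) by 112 mm (x), walls 48 mm high; origin on the bench under its centre, z up. Three upright shafts along its y: the middle gear at the origin, the outer two at y = +64 and -64 mm; one of these is bare, the other has its gear (which is which differs). A drive shaft stub sticks out of its +x side.
- bare_shaft_tip (a point): Tip of the bare splined shaft, 109 mm above the bench, z up. Top 14 mm: plain tapered nose (17.4 mm across; bore 20.6). Below 95 mm: 6 splines 26 mm across (bore grooves 28) centred on x and every 60 deg; fit within 7 deg either way. Turns with friction (0.12 N m): stays put while a gear rubs on it, turns with a gear meshed on it. Black clip groove 88 to 90.2 mm above the bench.
- middle_gear_center (a point): Centre of the middle gear: 16 teeth centred on x and every 22.5 deg, z up, face 42 to 57 mm above the bench, 64 mm from the bare shaft's axis. Turns with light friction, so it can be nudged round. A gear coming down the bare shaft meets it when its underside is 57 mm above the bench and goes on when tooth faces gap (2.5 deg either way; tooth ends bevelled 1 mm).
- fitted_gear_top (a point): Tip of the other outer shaft, 109 mm above the bench, z up; its gear is already fitted and clipped (boss top 87 mm above the bench) and turns with the middle gear.
- spring_washer (a joint): How far the brass washer (39 mm across, on a spring round the foot of the bare shaft) is pressed down: 0 (free, top 46 mm above the bench) to 0.006 m (stop). Pushes up with 7 N at 0, 11 N at 0.006, more than the gear weighs: a gear let go rises and hides the clip groove. With a gear on it the groove is wholly clear from 0.003 on.

How it is judged:
By the outcome, as a careful person would: the job done as asked, in the order asked, and still so for the second after the job is handed in, while the arm keeps its last pose, push and grip.
It also fails if it takes over 54 s, if anything falls off the work surface, if the arm or the gripper's body presses on something with over 40 N, if the wrist force passes 120 N, or if a joint passes its speed limit or range.

## Robot

A 6-joint arm with a two-finger parallel gripper is mounted at the origin on a cart in front of the work surface, level with it; the furniture and walls round the work are solid. World frame = base frame: x ahead of the robot, y to its left, z up, the work surface at z = 0. Lengths are in m, angles in rad, forces in N, time in s.
With the tool pointing down it reaches from about 0.375 to 0.9 m from the base axis. Payload 3.1 kg.
Tool frame: the origin (TCP) lies at the very end of the fingers, on their centre line; the grasp point (between the pads) lies 19 mm behind it (manip.pinch_z is the distance from the TCP to the grasp point, in m); z points along the fingers, y is the line along which they close (so a half turn about z gives the same grasp; the last joint's range is limited). The gripper opens to 85 mm and grips with 20 to 120 N. Pads are 22 mm wide; open, the fingers measure 114 mm over their backs; the gripper's body (76 mm by 85 mm) begins 54 mm behind the grasp point. The pads swing forward as they close: fully open they stand 13 mm farther back than shut.
Start: joints at [1.067, 0.527, 1.433, -0, 1.181, -0.178], TCP at [0.2, 0.592, 0.231] pointing down, gripper open.
Joint ranges: [-3.08, 3.08], [-0.75, 2.2], [0.22, 2.44], [-1.43, 4.57], [0, 2.65], [-2.85, 2.85]. Speed limits (rad/s): [2.79, 2.79, 3.14, 3.14, 3.14, 3.14].

## Interface

Orientations are given as a unit quaternion [x, y, z, w].
In Python, from station import manip gives the robot as it stands.
- The arm moves only by the tool servo_tool, never from a script. Its argument "commands" is one flat list of numbers, 7 for each row, row after row: the shift along the tool's x, y, z each as a share of 500 mm, from -1 to 1, then the turn, a rotation vector about the tool's x, y, z each as a share of 360 degrees, from -1 to 1, then the opening, from -1 (shut) to 1 (fully open). In form: [dx, dy, dz, rx, ry, rz, claw, dx, dy, dz, rx, ry, rz, claw, ...]. A call has 1 to 12 rows; each row shifts and turns the commanded pose from where the row before left it, along the tool's axes as they then stand; what a row does not reach is not made up. A row lasts 1/12 s, in which the tool goes at most 41.7 mm and 7.16 degrees, less where a joint would pass 70% of its speed; a pose out of reach is approached as far as the arm can. A call with a number of a shift or a turn outside -1 to 1 is refused whole. A call with a gripper value outside its range is refused whole. The fingers move at their own pace and stop on an object; "force" is the grip in N (left out, the last holds). Time passes only in rows, so rows that do not move let the fingers close. It gives the time, the measured TCP pose, the force, the opening and the grip force at its end, in the units of the state.
- manip.sense(): the state, without advancing time (a new reading comes with each control period).
- manip.snapshot(name): name is "scene" or "top" or "wrist"; returns a dict with "img" (384x512x3 uint8, red, green, blue), "mtx" (3x3 intrinsics, pixels), "distortion" ([k1, k2, p1, p2, k3] as OpenCV has them; the pictures are not rectified), "world_to_cam" (4x4, takes a point from world to camera coordinates). Camera axes: x right, y up, looking along -z (the intrinsics and any distortion apply to the point x, -y, -z); pixel columns grow to the right and rows downward; lengths in m; the calibration is good to about 2 mm. A picture is of the moment at which its call begins. There is no depth.
- manip.sign_off(): hands the job in; it is judged then, once.
Trained networks look in a picture, given as the dict that the camera call returned (one of the last four; its "shot" number tells which), for a name from the list of things; names that differ only in an ending like _2 or _b are one class to them, and where a whole thing is asked for, a point or a joint stands for the part that bears it (a point fixed in the world has none). Each returns a list of dicts, best first, with "conf" (0 to 1); they miss things now and then, are a little off and sometimes report something else, mostly with a low value. They report only what shows in the picture. A call takes as long as a camera call.
- manip.look_for(picture, query): "box" ([left, top, width, height] in pixels, round what is visible of it).
- manip.silhouettes(picture, query): "pixels" (384x512 bool, what is visible of it) and "box" ([left, top, width, height] in pixels, round what is visible of it).
The state is a dict: "t": time; "q": joint angles; "qd": joint speeds; "tau": joint torques, N m; "tcp_pos": TCP position; "tool_rot": TCP orientation; "force": force on the tool from outside, world axes, zero at the start; "ft_torque": the same for the moment, N m; "finger_gap": opening from 0.0 (shut) to 1.0 (fully open); "gripper_force": force on a finger pad.
Only numpy, scipy, OpenCV 4.12 (cv2) and the standard library are available. Lean on these libraries where they do the work, as an engineer would, in place of code of your own. Each camera call takes 0.05 s, during which the arm holds its last target. There are 200 camera calls.

## Working session

There is one attempt and no reset: what is moved stays moved. The work goes in short steps, Python scripts to look and compute and a tool call to move; the robot and the scene stay as the last step left them, time stands still between calls to the robot, and variables do not carry over. Pictures are saved under pics/ and viewed, at most 10 in all, crops included, and the job is handed in when it is done.

Besides the shell and the picture viewer there is one more tool, called by a JSON object that holds its "api" and its "payload". servo_tool: Moves the arm, as the interface text tells. Its arguments: {"type":"object","properties":{"commands":{"type":"array"},"force":{"type":"number"}},"required":["commands"]}

```bash
mkdir -p pics; ls
python3 - <<'E'
from station import manip
import cv2,numpy as np
s=manip.sense();print(s)
ims=[]
for n in("scene","top"):
    p=manip.snapshot(n);cv2.imwrite(f"pics/{n}0.png",p["img"][:,:,::-1]);ims.append(p)
    np.savez(f"pics/{n}0.npz",mtx=p["mtx"],d=p["distortion"],w=p["world_to_cam"])
    C=np.linalg.inv(p["world_to_cam"]);print(n,C[:3,3],p["mtx"][0],p["distortion"])
    for q in("sound_gear_center","broken_gear_center","gearbox","bare_shaft_tip","middle_gear_center","fitted_gear_top","spring_washer"):
        print(q,[(np.round(r["box"]),round(r["conf"],2)) for r in manip.look_for(p,q)][:3])
E
```

```text
pics
{'t': 0.0, 'q': array([ 1.06646562e+00,  5.28487289e-01,  1.43391974e+00,  1.89603118e-05,
        1.18140528e+00, -1.78493953e-01]), 'qd': array([ 0.00087188, -0.00012769,  0.00107638, -0.00082794,  0.00078324,
        0.00048736]), 'tau': array([-9.39796664e-04, -4.42355990e+01, -1.78019536e+01, -1.00753703e-04,
        8.44206254e-03, -1.89347827e-05]), 'tcp_pos': array([0.19966995, 0.59147992, 0.23031511]), 'tool_rot': array([ 1.62202086e-01,  9.86756936e-01, -1.04283341e-03, -3.79850029e-04]), 'force': array([0.49237625, 0.70627118, 0.14562375]), 'ft_torque': array([-0.00364795,  0.00687302,  0.03544356]), 'gripper_force': 0.0, 'finger_gap': 0.9992469743072184}
scene [0.27796344 0.65470129 0.75089943] [489.10115139   0.         264.49946892] [-0.20550796  0.          0.          0.          0.        ]
sound_gear_center [(array([228., 279.,  43.,  41.]), 0.63), (array([198., 193.,  23.,  11.]), 0.4)]
broken_gear_center [(array([304., 168.,  31.,  35.]), 0.76)]
gearbox [(array([170., 127., 106., 118.]), 0.98), (array([197., 194.,  25.,  12.]), 0.19)]
bare_shaft_tip [(array([200., 171.,  21.,  38.]), 0.63)]
middle_gear_center [(array([205., 157.,  38.,  28.]), 0.79)]
fitted_gear_top [(array([225., 123.,  36.,  40.]), 0.7)]
spring_washer [(array([200., 196.,  20.,  10.]), 0.63)]
top [0.49351926 0.18179687 0.93667961] [381.71992365   0.         253.21185446] [0.00492795 0.         0.         0.         0.        ]
sound_gear_center [(array([171., 198.,  27.,  24.]), 0.73), (array([279., 123.,  31.,  27.]), 0.31)]
broken_gear_center [(array([289., 196.,  26.,  26.]), 0.59)]
gearbox [(array([213.,  98., 103.,  72.]), 0.82)]
bare_shaft_tip [(array([226., 131.,  18.,  18.]), 0.7)]
middle_gear_center [(array([253., 125.,  26.,  28.]), 0.82)]
fitted_gear_top [(array([279., 124.,  31.,  26.]), 0.84)]
spring_washer []
```

```bash
cat > h.py <<'E'
import numpy as np,cv2
from station import manip
from scipy.spatial.transform import Rotation as R
F=np.diag([1,-1,-1])
def ray(p,uv,z):
    """pixels -> world points at height z"""
    n=cv2.undistortPoints(np.float64(uv).reshape(-1,1,2),np.float64(p["mtx"]),np.float64(p["distortion"])).reshape(-1,2)
    C=np.linalg.inv(p["world_to_cam"]);d=(C[:3,:3]@F@np.c_[n,np.ones(len(n))].T).T
    return C[:3,3]+d*((z-C[2,3])/d[:,2:3])
def proj(p,X):
    X=np.float64(X).reshape(-1,3);c=(F@(p["world_to_cam"]@np.c_[X,np.ones(len(X))].T)[:3]).T
    return cv2.projectPoints(c,np.zeros(3),np.zeros(3),np.float64(p["mtx"]),np.float64(p["distortion"]))[0].reshape(-1,2)
def load(n):
    d=np.load(f"pics/{n}.npz");return dict(mtx=d["mtx"],distortion=d["d"],world_to_cam=d["w"],img=cv2.imread(f"pics/{n}.png")[:,:,::-1])
def shot(cam,n):
    p=manip.snapshot(cam);cv2.imwrite(f"pics/{n}.png",p["img"][:,:,::-1]);np.savez(f"pics/{n}.npz",mtx=p["mtx"],d=p["distortion"],w=p["world_to_cam"]);return p
E
python3 - <<'E'
from h import *
a=load("scene0")["img"][110:340,150:350];b=load("top0")["img"][85:235,150:350]
a=cv2.resize(a,(520,598),interpolation=3)
cv2.imwrite("pics/v1.png",a[:,:,::-1]);cv2.imwrite("pics/v2.png",cv2.resize(b,(800,600),interpolation=3)[:,:,::-1])
t=load("top0");s=load("scene0")
c=lambda l,t,w,h:(l+w/2,t+h/2)
for n,b,z in(("sound",(171,198,27,24),.02),("broken",(289,196,26,26),.02),("box",(213,98,103,72),.03),("bare",(226,131,18,18),.08),("mid",(253,125,26,28),.055),("fit",(279,124,31,26),.08)):print(n,ray(t,c(*b),z))
for n,b,z in(("sound",(228,279,43,41),.02),("broken",(304,168,31,35),.02),("mid",(205,157,38,28),.055)):print(n,ray(s,c(*b),z))
E
```

```text
sound [[0.47986369 0.33387923 0.02      ]]
broken [[0.47710328 0.05247527 0.02      ]]
box [[0.65812003 0.13946775 0.03      ]]
bare [[0.63643005 0.20871767 0.08      ]]
mid [[0.64180459 0.1373711  0.055     ]]
fit [[0.64113542 0.07399032 0.08      ]]
sound [[0.47362757 0.33819908 0.02      ]]
broken [[0.48052652 0.05622692 0.02      ]]
mid [[0.64464037 0.14427423 0.055     ]]
```

View pics/v1.png

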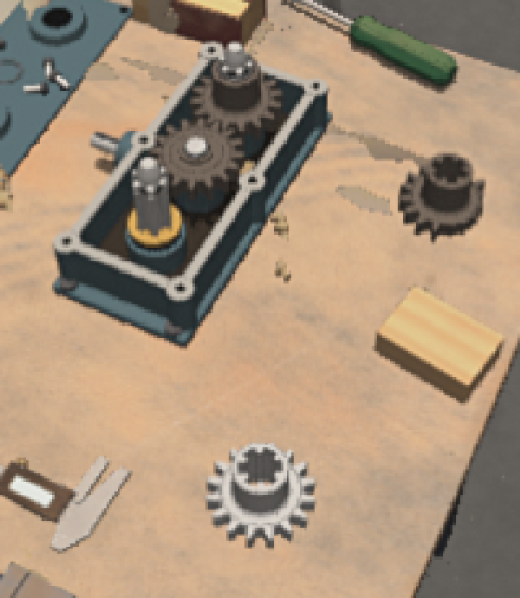

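View pics/v2.png

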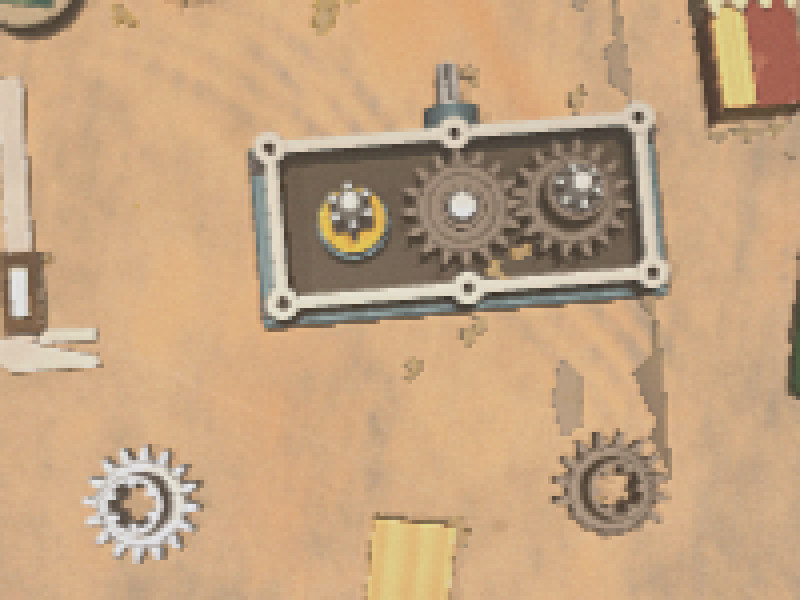

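Run:
```python
from h import *
p=shot("wrist","w0");s=manip.sense()
T=np.eye(4);T[:3,:3]=R.from_quat(s["tool_rot"]).as_matrix();T[:3,3]=s["tcp_pos"]
C=np.linalg.inv(p["world_to_cam"]);M=np.linalg.inv(T)@C;np.save("cam.npy",M);print(np.round(M,3),p["mtx"],p["distortion"],manip.pinch_z)
t=load("top0");sc=load("scene0")
# shaft tip, tray posts seen in the top view (crop/4+offset)
f=lambda x,y:(150+x/4,85+y/4)
print("tip",ray(t,f(349,198),.105),"mid",ray(t,f(462,206),.057),"fit",ray(t,f(582,181),.109))
print("corners",ray(t,[f(268,149),f(639,116),f(652,272),f(283,302)],.048),"mean",ray(t,[f(268,149),f(639,116),f(652,272),f(283,302)],.048).mean(0))
print("tip scene",ray(sc,(150+150/2.6,110+163/2.6),.105))
```

```text
[[ 0.     0.955  0.295  0.076]
 [ 1.    -0.     0.    -0.001]
 [ 0.     0.295 -0.955 -0.143]
 [ 0.     0.     0.     1.   ]] [[340.11076078   0.         256.41908538]
 [  0.         340.11076078 194.64761081]
 [  0.           0.           1.        ]] [-0.0709951  0.         0.         0.         0.       ] 0.0187
tip [[0.644331   0.20280678 0.105     ]] mid [[0.64733249 0.1385187  0.057     ]] fit [[0.65098425 0.07510158 0.109     ]]
corners [[0.68435956 0.25126758 0.048     ]
 [0.70065543 0.03271075 0.048     ]
 [0.60817478 0.02739936 0.048     ]
 [0.59409178 0.24373976 0.048     ]] mean [0.64682039 0.13877936 0.048     ]
tip scene [[0.64114364 0.19887395 0.105     ]]
```

{"api": "servo_tool", "payload": {"commands": [-0.0626,-0.0279,0.0145,0,0,0,1,-0.0626,-0.0279,0.0145,0,0,0,1,-0.0626,-0.0279,0.0145,0,0,0,1,-0.0626,-0.0279,0.0145,0,0,0,1,-0.0626,-0.0279,0.0145,0,0,0,1,-0.0626,-0.0279,0.0145,0,0,0,1,-0.0626,-0.0279,0.0145,0,0,0,1,-0.0626,-0.0279,0.0145,0,0,0,1,-0.0626,-0.0279,0.0145,0,0,0,1,-0.0626,-0.0279,0.0145,0,0,0,1,-0.0626,-0.0279,0.0145,0,0,0,1]}}

```text
t: 1.77
tcp_pos: [0.4783, 0.3354, 0.1514]
tool_rot: [0.162, 0.987, 0.0, 0.0]
force: [0.7, 0.7, -0.1]
finger_gap: 1.0
gripper_force: 0.0
```

{"api": "servo_tool", "payload": {"commands": [0,0,0,0,0,0.0198,1,0,0,0,0,0,0.0198,1,0,0,0,0,0,0.0198,1,0,0,0,0,0,0.0198,1,0,0,0,0,0,0.0198,1,0,0,0,0,0,0.0198,1,0,0,0,0,0,0.0198,1,0,0,0,0,0,0.0198,1,0,0,0,0,0,0.0198,1,0,0,0,0,0,0.0198,1,0,0,0,0,0,0,1]}}

```text
t: 2.68
tcp_pos: [0.4772, 0.3366, 0.1516]
tool_rot: [0.707, 0.707, 0.0, 0.0]
force: [-0.3, 0.5, 0.1]
finger_gap: 1.005
gripper_force: 0.0
```

Run:
```python
from h import *
s=manip.sense();print(s["t"],s["q"],s["tcp_pos"],R.from_quat(s["tool_rot"]).as_matrix().round(3))
p=shot("wrist","w1")
for r in manip.silhouettes(p,"sound_gear_center")[:2]:
    print(r["conf"],r["box"])
    m=r["pixels"]
    np.save("pics/m1.npy",m)
    break
cv2.imwrite("pics/v3.png",p["img"][:,:,::-1])
```

```text
2.6833 [4.23082037e-01 5.74451258e-01 1.61249086e+00 8.37742898e-06
 9.54389169e-01 4.24177348e-01] [0.47719009 0.33660218 0.15164105] [[ 0.001  1.     0.   ]
 [ 1.    -0.001  0.   ]
 [ 0.     0.    -1.   ]]
0.67 [216.2, 142.3, 80.8, 82.2]
```

View pics/v3.png

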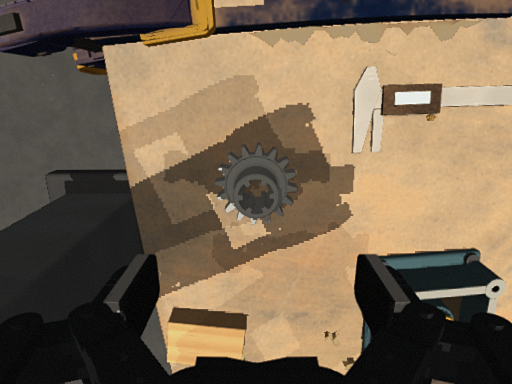

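```bash
cat >> h.py <<'E'
def ctr(p,m,z):
    """centre of a filled outline at height z: min enclosing circle and centroid"""
    v,u=np.nonzero(m);X=ray(p,np.c_[u,v],z);c,r=cv2.minEnclosingCircle(np.float32(X[:,:2]));return c,r,X[:,:2].mean(0)
def ring(p,c,z,rad,n=720):
    """grey values on a circle (world angles)"""
    a=np.arange(n)*2*np.pi/n;X=np.c_[c[0]+rad*np.cos(a),c[1]+rad*np.sin(a),np.full(n,z)]
    uv=proj(p,X).astype(np.float32);g=cv2.cvtColor(p["img"],cv2.COLOR_RGB2GRAY).astype(np.float32)
    return cv2.remap(g,uv[None,:,0],uv[None,:,1],cv2.INTER_CUBIC)[0]
def phase(g,k):
    """angle (deg, mod 360/k) of the maximum of the k-th harmonic, and its strength"""
    f=np.fft.rfft(g-g.mean())[k];return (-np.degrees(np.angle(f))/k)%(360/k),2*abs(f)/len(g)
E
python3 - <<'E'
from h import *
p=load("w1");m=np.load("pics/m1.npy");c,r,q=ctr(p,m,.008);print(c,r,q)
f=m.astype(np.uint8)*255;pp=dict(p,img=np.dstack([f]*3))
for z in(.005,.015):print([np.round(phase(ring(pp,q,z,x),16),1) for x in(.031,.033)],[np.round(phase(ring(p,q,z,x),16),1) for x in(.031,.033)])
print([np.round(phase(ring(p,q,.045,x),6),1) for x in(.011,.012,.013)])
E
```

```text
(0.4760560393333435, 0.33235564827919006) 0.03702092915773392 [0.47537276 0.3333501 ]
[array([18. , 93.7], dtype=float32), array([ 18. , 120.2], dtype=float32)] [array([6.2, 2.8], dtype=float32), array([3.3, 6.7], dtype=float32)]
[array([ 18. , 135.9], dtype=float32), array([ 18.1, 139.1], dtype=float32)] [array([19.5,  8. ], dtype=float32), array([20.6,  9.7], dtype=float32)]
[array([ 2. , 12.8], dtype=float32), array([ 2.5, 17.1], dtype=float32), array([ 3.3, 16.8], dtype=float32)]
```

The wrist picture shows the sound gear at about (256, 183), the wooden block at (207, 335) and the tray at the lower right. Its x axis is near 153° (teeth phase 18°, grooves 33°). I'll take one look at the shaft and middle gear before grasping.

{"api": "servo_tool", "payload": {"commands": [-0.0517,0.0413,0,0,0,0,1,-0.0517,0.0413,0,0,0,0,1,-0.0517,0.0413,0,0,0,0,1,-0.0517,0.0413,0,0,0,0,1,-0.0517,0.0413,0,0,0,0,1,-0.0517,0.0413,0,0,0,0,1,-0.0517,0.0413,0,0,0,0,1,-0.0517,0.0413,0,0,0,0,1,0,0,0,0,0,0,1]}}

```text
t: 3.53
tcp_pos: [0.6477, 0.1243, 0.1519]
tool_rot: [0.708, 0.707, 0.001, 0.003]
force: [0.1, 0.0, 0.0]
finger_gap: 0.998
gripper_force: 0.0
```

Run:
```python
from h import *
s=manip.sense();print(s["t"],s["q"],s["tcp_pos"])
p=shot("wrist","w2")
for q in("bare_shaft_tip","middle_gear_center","fitted_gear_top","spring_washer"):
    r=manip.silhouettes(p,q)
    for x in r[:2]:print(q,x["conf"],x["box"])
    if r:np.save("pics/m2_%s.npy"%q,r[0]["pixels"])
cv2.imwrite("pics/v4.png",cv2.resize(p["img"],(800,600),interpolation=3)[:,:,::-1])
```

```text
3.5333 [ 0.02158528  0.66122472  1.4155704  -0.00271216  1.05869602  0.02440836] [0.64767426 0.12430663 0.15192802]
bare_shaft_tip 0.79 [218.6, 61.5, 57.3, 50.2]
bare_shaft_tip 0.39 [161.6, 0.0, 211.9, 312.1]
middle_gear_center 0.95 [204.1, 126.0, 100.6, 99.8]
spring_washer 0.86 [220.8, 58.3, 54.1, 56.6]
```

View pics/v4.png

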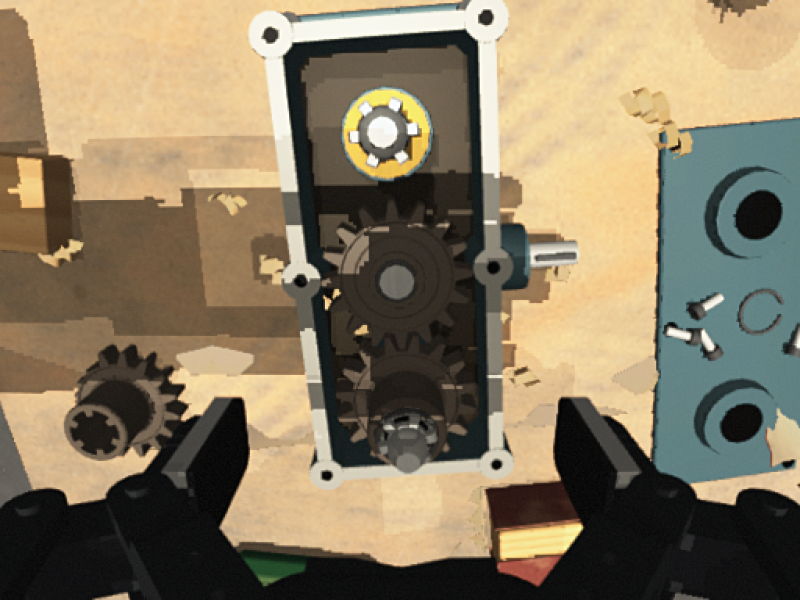

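Run:
```python
from h import *
p=load("w2");k=.64
tip=ray(p,(383*k,131*k),.109)[0];print("tip",tip)
sp=np.array([(397,104),(413,130),(405,156),(372,162),(354,136),(366,108)])*k
S=ray(p,sp,.095)[:,:2];c=S.mean(0);print("spl c",c,np.hypot(*(S-c).T),np.degrees(np.arctan2(*(S-c).T[::-1]))%60)
m=np.load("pics/m2_bare_shaft_tip.npy")
for x in(.0105,.0115,.012):print("spline phase",phase(ring(p,c,.095,x),6))
g=np.load("pics/m2_middle_gear_center.npy");mc,r,q=ctr(p,g,.055);print("mid",mc,r,q,ray(p,(397*k,281*k),.06))
print("washer",ctr(p,np.load("pics/m2_spring_washer.npy"),.046))
f=g.astype(np.uint8)*255;pp=dict(p,img=np.dstack([f]*3))
for z in(.05,.057):print([np.round(phase(ring(pp,mc,z,x),16),1) for x in(.031,.033)],[np.round(phase(ring(p,mc,z,x),16),1) for x in(.031,.033)])
corners=ray(p,np.array([(270,35),(486,18),(497,464),(327,475)])*k,.048);print(corners,corners.mean(0))
```

```text
tip [0.6408939  0.20219071 0.109     ]
spl c [0.6410834  0.20177491] [0.01091564 0.01032644 0.01102001 0.01128066 0.01108287 0.01079039] [ 5.43632019  5.42641056 12.21761129  5.58716286  5.49978638  7.23077345]
spline phase (np.float32(4.9110274), np.float32(30.838606))
spline phase (np.float32(3.2022064), np.float32(8.693515))
spline phase (np.float32(39.475075), np.float32(7.9067674))
mid (0.6452184915542603, 0.1384422779083252) 0.03581896796822548 [0.64502275 0.13951465] [[0.64541826 0.13724607 0.06      ]]
washer ((0.6405609846115112, 0.2018144279718399), 0.019454626366496086, array([0.64233081, 0.20171821]))
[array([  3.9, 138.2], dtype=float32), array([  4.1, 148.4], dtype=float32)] [array([4.5, 6.1], dtype=float32), array([3.4, 5.4], dtype=float32)]
[array([  4. , 139.4], dtype=float32), array([  4.1, 132.8], dtype=float32)] [array([ 5.3, 13.2], dtype=float32), array([ 4.6, 14.9], dtype=float32)]
[[0.59126543 0.24346654 0.048     ]
 [0.68367032 0.25000533 0.048     ]
 [0.69939608 0.03133166 0.048     ]
 [0.60685821 0.02494473 0.048     ]] [0.64529751 0.13743706 0.048     ]
```

Picture shows the bare shaft with its six bright splines around (245, 84) in original pixels. The middle gear is at (254, 180) and the fitted gear at (260, 265). All of them agree with the given 64 mm spacing. Plan: turn the gear by -25.5° between grasp and fit (x axis 153° → 127.5°).

{"api": "servo_tool", "payload": {"commands": [0.0522,-0.043,0,0,0,0,1,0.0522,-0.043,0,0,0,0,1,0.0522,-0.043,0,0,0,0,1,0.0522,-0.043,0,0,0,0,1,0.0522,-0.043,0,0,0,0,1,0.0522,-0.043,0,0,0,0,1,0.0522,-0.043,0,0,0,0,1,0.0522,-0.043,0,0,0,0,1,0,0,0.025,0,0,-0.0177,1,0,0,0.025,0,0,-0.0177,1,0,0,0.025,0,0,-0.0177,1,0,0,0.025,0,0,-0.0177,1]}}

```text
t: 4.78
tcp_pos: [0.4685, 0.34, 0.1015]
tool_rot: [0.529, 0.849, 0.0, 0.0]
force: [-0.1, -0.8, 0.2]
finger_gap: 1.001
gripper_force: 0.0
```

{"api": "servo_tool", "payload": {"commands": [0,0,0,0,0,0,1,0,0,0,0,0,0,1,0,0,0,0,0,0,1]}}

```text
t: 5.03
tcp_pos: [0.47, 0.3392, 0.1022]
tool_rot: [0.534, 0.846, 0.0, 0.0]
force: [0.7, -0.3, -0.1]
finger_gap: 1.001
gripper_force: 0.0
```

Run:
```python
from h import *
s=manip.sense();M=R.from_quat(s["tool_rot"]).as_matrix();print(s["t"],s["q"],s["tcp_pos"],M.round(4),np.degrees(np.arctan2(M[1,1],M[0,1])))
p=shot("wrist","w3")
r=manip.silhouettes(p,"sound_gear_center")[0];m=r["pixels"];print(r["conf"],r["box"])
c,rr,q=ctr(p,m,.008);print(c,rr,q)
f=m.astype(np.uint8)*255;pp=dict(p,img=np.dstack([f]*3))
for z in(.005,.015):print([np.round(phase(ring(pp,q,z,x),16),1) for x in(.031,.033)])
print([np.round(phase(ring(p,q,.045,x),6),1) for x in(.011,.012,.013)])
d=np.float64(c+q if 0 else q)-s["tcp_pos"][:2];print("tool shift share",(M.T@np.r_[d,0])/.5)
I=p["img"].copy()
for X in ray(p,[(0,0)],0)*0: pass
a=np.linspace(0,6.28,100)
for rad,z,col in((.0355,.015,(255,0,0)),(.018,.045,(0,255,0)),(.014,.045,(0,0,255))):
    cv2.polylines(I,[np.int32(proj(p,np.c_[q[0]+rad*np.cos(a),q[1]+rad*np.sin(a),a*0+z]))],True,col)
x,y,w,h=map(int,r["box"]);cv2.imwrite("pics/v5.png",cv2.resize(I[max(0,y-20):y+h+20,max(0,x-20):x+w+20],None,fx=3,fy=3,interpolation=0)[:600,:800,::-1])
```

```text
5.0333 [ 4.32439749e-01  6.42733929e-01  1.65683586e+00  4.53090187e-05
  8.41280604e-01 -1.24465127e-02] [0.46998829 0.33920091 0.10219831] [[-4.303e-01  9.027e-01  7.000e-04]
 [ 9.027e-01  4.303e-01  3.000e-04]
 [ 0.000e+00  7.000e-04 -1.000e+00]] 25.488375080058642
0.76 [212.9, 160.2, 96.6, 95.5]
(0.47641390562057495, 0.3320174813270569) 0.0374324694275856 [0.4756446  0.33235969]
[array([17.9, 62.6], dtype=float32), array([ 18. , 105.7], dtype=float32)]
[array([18.8, 48.3], dtype=float32), array([ 18.1, 100.8], dtype=float32)]
[array([ 3.8, 13.9], dtype=float32), array([ 3. , 14.6], dtype=float32), array([ 3., 17.], dtype=float32)]
tool shift share [-1.72188957e-02  4.32364759e-03  2.78796075e-06]
```

View pics/v5.png

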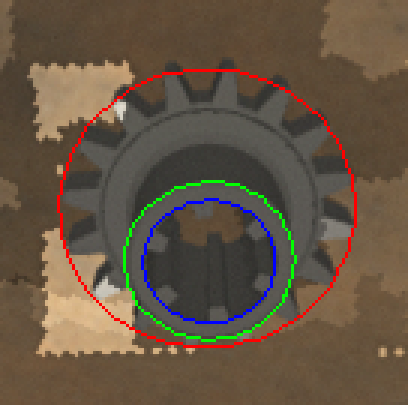

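{"api": "servo_tool", "payload": {"commands": [-0.0086,0.0022,0.03,0,0,0,1,-0.0086,0.0022,0.03,0,0,0,1,0,0,0,0,0,0,1,0,0,0,0,0,0,1,0,0,0,0,0,0,1,0,0,0,0,0,0,1]}}

```text
t: 5.63
tcp_pos: [0.4765, 0.3321, 0.0726]
tool_rot: [0.533, 0.846, 0.001, 0.0]
force: [0.0, 0.2, -0.0]
finger_gap: 1.001
gripper_force: 0.0
```

Run:
```python
from h import *
s=manip.sense();M=R.from_quat(s["tool_rot"]).as_matrix();print(s["t"],s["tcp_pos"],M.T@(np.r_[.4757,.3324,.017]-s["tcp_pos"])/.5)
```

```text
5.6333 [0.47651387 0.33213036 0.07258677] [ 0.00118812 -0.00143963  0.1111711 ]
```

{"api": "servo_tool", "payload": {"commands": [0.0012,-0.0014,0.028,0,0,0,1,0,0,0.028,0,0,0,1,0,0,0.028,0,0,0,1,0,0,0.027,0,0,0,1,0,0,0,0,0,0,1,0,0,0,0,0,0,1]}}

```text
t: 6.13
tcp_pos: [0.4749, 0.3321, 0.0162]
tool_rot: [0.533, 0.846, -0.0, -0.0]
force: [-1.1, 0.1, -0.1]
finger_gap: 0.998
gripper_force: 0.0
```

{"api": "servo_tool", "payload": {"commands": [0,0,0,0,0,0,-1,0,0,0,0,0,0,-1,0,0,0,0,0,0,-1,0,0,0,0,0,0,-1,0,0,0,0,0,0,-1,0,0,0,0,0,0,-1,0,0,0,0,0,0,-1,0,0,0,0,0,0,-1,0,0,0,0,0,0,-1,0,0,0,0,0,0,-1], "force": 80}}

```text
t: 6.97
tcp_pos: [0.4762, 0.3325, 0.0174]
tool_rot: [0.533, 0.846, 0.001, 0.001]
force: [-0.4, -0.0, 5.4]
finger_gap: 0.396
gripper_force: 80.0
```

{"api": "servo_tool", "payload": {"commands": [0,0,-0.01,0,0,0,-1,0,0,-0.03,0,0,0,-1,0,0,-0.045,0,0,0,-1,0,0,-0.05,0,0,0,-1,0,0,-0.05,0,0,0,-1,0,0,-0.045,0,0,0,-1,0,0,-0.03,0,0,0,-1,0,0,0,0,0,0,-1,0,0,0,0,0,0,-1,0,0,0,0,0,0,-1]}}

```text
t: 7.8
tcp_pos: [0.4737, 0.3314, 0.1447]
tool_rot: [0.533, 0.846, -0.001, -0.001]
force: [0.0, 0.4, -5.2]
finger_gap: 0.398
gripper_force: 80.3
```

Run:
```python
from h import *
s=manip.sense();M=R.from_quat(s["tool_rot"]).as_matrix();print(s["t"],s["tcp_pos"],s["finger_gap"],s["gripper_force"],s["force"])
th=np.degrees(np.arctan2(M[1,1],M[0,1]));print(th)
p=shot("wrist","w4");rs=manip.silhouettes(p,"sound_gear_center");print([(r["conf"],r["box"]) for r in rs])
z0=s["tcp_pos"][2]-.0174;q=s["tcp_pos"][:2]
I=p["img"].copy();a=np.linspace(0,2*np.pi,100)
for rad,z,col in((.0355,.015,(255,0,0)),(.018,.045,(0,255,0)),(.014,.045,(0,0,255))):
    cv2.polylines(I,[np.int32(proj(p,np.c_[q[0]+rad*np.cos(a),q[1]+rad*np.sin(a),a*0+z+z0]))],True,col)
for k in range(6):
    b=np.radians(33+60*k);cv2.circle(I,tuple(map(int,proj(p,[q[0]+.012*np.cos(b),q[1]+.012*np.sin(b),z0+.045])[0])),1,(255,0,255),-1)
for k in range(16):
    b=np.radians(18+22.5*k);cv2.circle(I,tuple(map(int,proj(p,[q[0]+.034*np.cos(b),q[1]+.034*np.sin(b),z0+.015])[0])),1,(255,255,0),-1)
cv2.imwrite("pics/v6.png",cv2.resize(I[150:380,120:390],None,fx=2.6,fy=2.6,interpolation=0)[:600,:800,::-1])
```

```text
7.8 [0.47374124 0.33135233 0.14468949] 0.39810195302327417 80.2753746137023 [ 0.01104528  0.43945273 -5.19821654]
25.53954908477594
[(0.79, [180.9, 176.6, 146.5, 151.9])]
```

View pics/v6.png

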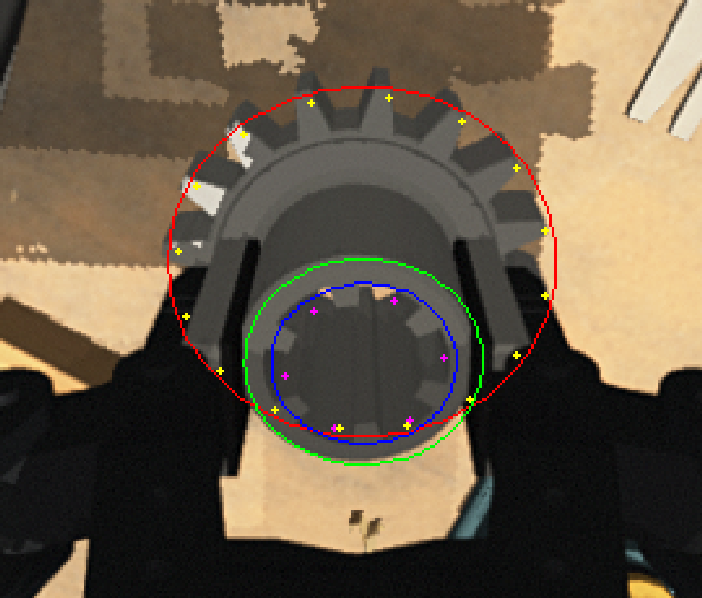

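The picture shows the gear held level between the pads: boss around (259, 288) in the full image, teeth and grooves within about 1 mm of the prediction. I'll carry it over the shaft.

{"api": "servo_tool", "payload": {"commands": [0,0,0,0,0,0.0177,-1,0,0,0,0,0,0.0177,-1,0,0,0,0,0,0.0177,-1,0,0,0,0,0,0.0177,-1,-0.012,0.0158,0,0,0,0,-1,-0.035,0.045,0,0,0,0,-1,-0.045,0.056,0,0,0,0,-1,-0.045,0.057,0,0,0,0,-1,-0.045,0.057,0,0,0,0,-1,-0.04,0.05,0,0,0,0,-1,-0.026,0.035,0,0,0,0,-1,-0.012,0.016,0,0,0,0,-1]}}

```text
t: 8.9
tcp_pos: [0.6445, 0.1985, 0.1448]
tool_rot: [0.707, 0.707, 0.0, 0.001]
force: [0.7, -0.6, -3.5]
finger_gap: 0.397
gripper_force: 80.4
```

{"api": "servo_tool", "payload": {"commands": [0,0,0,0,0,0,-1,0,0,0,0,0,0,-1,0,0,0,0,0,0,-1,0,0,0,0,0,0,-1,0,0,0,0,0,0,-1,0,0,0,0,0,0,-1]}}

```text
t: 9.4
tcp_pos: [0.6402, 0.2032, 0.1462]
tool_rot: [0.706, 0.708, -0.0, -0.0]
force: [-0.2, 0.2, -4.1]
finger_gap: 0.402
gripper_force: 80.4
```

```bash
cat > st.py <<'E'
from h import *
import sys
s=manip.sense();M=R.from_quat(s["tool_rot"]).as_matrix()
tgt=np.r_[.6409,.2018,0]
d=M.T@(tgt-s["tcp_pos"])/.5
print("t",s["t"],"tcp",s["tcp_pos"].round(4),"underside",round(s["tcp_pos"][2]-.0174,4),"yaw",np.degrees(np.arctan2(M[1,1],M[0,1])).round(2),"tilt",M[:2,2].round(4),"shift",d[:2].round(4),"F",s["force"].round(1),"T",s["ft_torque"].round(2),"grip",s["gripper_force"],s["finger_gap"])
E
python3 st.py
```

```text
t 9.4 tcp [0.6402 0.2032 0.1462] underside 0.1288 yaw 0.16 tilt [-0.0003  0.0001] shift [-0.0028  0.0015] F [-0.2  0.2 -4.1] T [ 0.01 -0.02 -0.03] grip 80.36321860738099 0.40158888564662676
```

{"api": "servo_tool", "payload": {"commands": [-0.0028,0.0015,0.012,0,0,0,-1,0,0,0.014,0,0,0,-1,0,0,0.014,0,0,0,-1,0,0,0.012,0,0,0,-1,0,0,0.006,0,0,0,-1,0,0,0,0,0,0,-1,0,0,0,0,0,0,-1,0,0,0,0,0,0,-1]}}

```text
t: 10.07
tcp_pos: [0.6421, 0.2007, 0.1172]
tool_rot: [0.707, 0.707, 0.0, 0.0]
force: [0.3, 0.2, -4.2]
finger_gap: 0.395
gripper_force: 80.4
```

```bash
python3 st.py
python3 - <<'E'
from h import *
p=shot("wrist","w5");cv2.imwrite("pics/v7.png",cv2.resize(p["img"][150:380,120:390],None,fx=2.6,fy=2.6,interpolation=0)[:600,:800,::-1])
E
```

```text
t 10.0667 tcp [0.6421 0.2007 0.1172] underside 0.0998 yaw 0.05 tilt [0.0005 0.    ] shift [ 0.0022 -0.0026] F [ 0.3  0.2 -4.2] T [-0.02  0.04  0.02] grip 80.36132175475359 0.3950735829406306
```

View pics/v7.png

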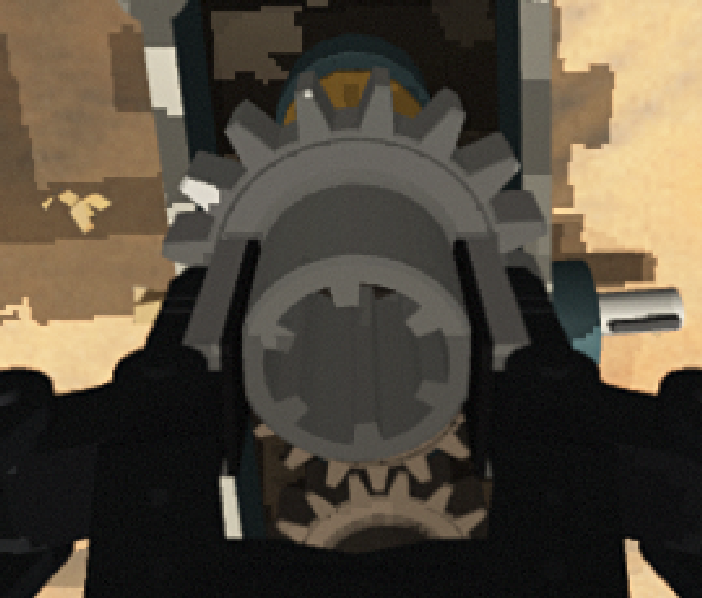

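Gear hangs level with its bore dark and the middle gear visible below; there is no contact with the nose. I'll settle and re-read.

{"api": "servo_tool", "payload": {"commands": [0,0,0,0,0,0,-1,0,0,0,0,0,0,-1]}}

```text
t: 10.28
tcp_pos: [0.6421, 0.2007, 0.1175]
tool_rot: [0.707, 0.707, 0.0, 0.0]
force: [0.2, -1.4, -4.5]
finger_gap: 0.396
gripper_force: 80.4
```

{"api": "servo_tool", "payload": {"commands": [0,0,0,0,0,0,-1]}}

```text
t: 10.37
tcp_pos: [0.642, 0.2007, 0.1174]
tool_rot: [0.707, 0.707, 0.0, 0.0]
force: [-0.5, -0.6, -4.1]
finger_gap: 0.396
gripper_force: 80.4
```

{"api": "servo_tool", "payload": {"commands": [0,0,0,0,0,0,-1]}}

```text
t: 10.45
tcp_pos: [0.6419, 0.2007, 0.1173]
tool_rot: [0.707, 0.707, 0.0, 0.0]
force: [0.3, 0.2, -4.0]
finger_gap: 0.389
gripper_force: 80.4
```

{"api": "servo_tool", "payload": {"commands": [0.0022,-0.0022,0,0,0,0,-1,0,0,0.004,0,0,0,-1,0,0,0.006,0,0,0,-1,0,0,0.006,0,0,0,-1,0,0,0.004,0,0,0,-1,0,0,0,0,0,0,-1,0,0,0,0,0,0,-1]}}

```text
t: 11.03
tcp_pos: [0.6409, 0.2018, 0.1067]
tool_rot: [0.707, 0.707, 0.0, 0.0]
force: [0.5, 0.2, -4.2]
finger_gap: 0.402
gripper_force: 80.4
```

```bash
python3 st.py
```

```text
t 11.0333 tcp [0.6409 0.2018 0.1067] underside 0.0893 yaw 0.05 tilt [ 0. -0.] shift [0. 0.] F [ 0.5  0.2 -4.2] T [-0.04 -0.14 -0.02] grip 80.35627794452012 0.4023110769144178
```

{"api": "servo_tool", "payload": {"commands": [0,0,0.008,0,0,0,-1,0,0,0.01,0,0,0,-1,0,0,0.01,0,0,0,-1,0,0,0.01,0,0,0,-1,0,0,0.01,0,0,0,-1,0,0,0.01,0,0,0,-1,0,0,0,0,0,0,-1,0,0,0,0,0,0,-1]}}

```text
t: 11.7
tcp_pos: [0.6409, 0.2018, 0.0775]
tool_rot: [0.707, 0.707, -0.0, -0.0]
force: [1.1, 1.0, -5.3]
finger_gap: 0.397
gripper_force: 80.4
```

```bash
python3 st.py
```

```text
t 11.7 tcp [0.6409 0.2018 0.0775] underside 0.0601 yaw 0.05 tilt [-0.0001 -0.    ] shift [0. 0.] F [ 1.1  1.  -5.3] T [ 0.02 -0.3  -0.01] grip 80.3678079508245 0.3967430870639763
```

{"api": "servo_tool", "payload": {"commands": [0,0,0.004,0,0,0,-1,0,0,0.004,0,0,0,-1,0,0,0.004,0,0,0,-1,0,0,0.004,0,0,0,-1,0,0,0,0,0,0,-1,0,0,0,0,0,0,-1]}}

```text
t: 12.2
tcp_pos: [0.6409, 0.2018, 0.0699]
tool_rot: [0.707, 0.707, 0.0, 0.0]
force: [2.2, -0.5, -4.1]
finger_gap: 0.399
gripper_force: 80.4
```

```bash
python3 st.py
```

```text
t 12.2 tcp [0.6409 0.2018 0.0699] underside 0.0525 yaw 0.05 tilt [0.0003 0.0001] shift [-0.0001 -0.    ] F [ 2.2 -0.5 -4.1] T [ 0.04 -0.33  0.03] grip 80.37148992531002 0.399003840446769
```

{"api": "servo_tool", "payload": {"commands": [0,0,0.005,0,0,0,-1,0,0,0.005,0,0,0,-1,0,0,0.005,0,0,0,-1,0,0,0.004,0,0,0,-1,0,0,0.003,0,0,0,-1,0,0,0,0,0,0,-1,0,0,0,0,0,0,-1,0,0,0,0,0,0,-1]}}

```text
t: 12.87
tcp_pos: [0.641, 0.2019, 0.06]
tool_rot: [0.707, 0.707, 0.0, 0.0]
force: [-0.8, -0.3, 5.5]
finger_gap: 0.393
gripper_force: 81.3
```

```bash
python3 st.py
python3 - <<'E'
from h import *
p=shot("wrist","w6");q=shot("scene","s6")
a=cv2.resize(p["img"][150:380,120:390],(400,340),interpolation=3);b=q["img"][145:245,160:260];b=cv2.resize(b,(400,400),interpolation=3)
c=np.zeros((400,800,3),np.uint8);c[:340,:400]=a;c[:,400:]=b;cv2.imwrite("pics/v8.png",c[:,:,::-1])
E
```

```text
t 12.8667 tcp [0.641  0.2019 0.06  ] underside 0.0426 yaw 0.06 tilt [0.0007 0.0001] shift [-0.0001 -0.0002] F [-0.8 -0.3  5.5] T [-0.06  0.12  0.03] grip 81.2669047806412 0.3934655567288493
```

View pics/v8.png

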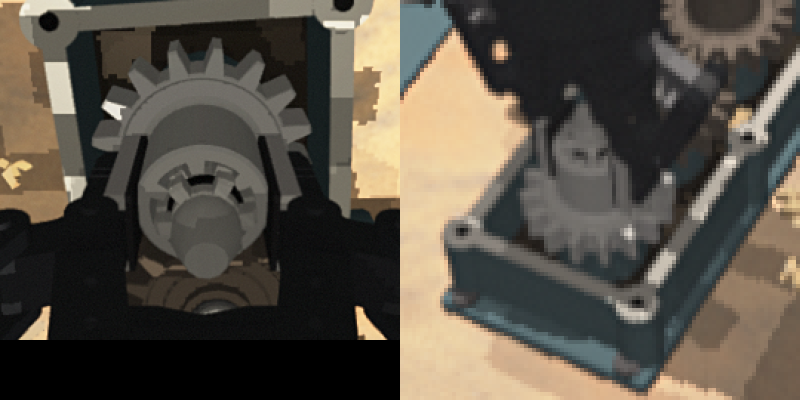

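Gear is down on the splines and meshed, with the groove showing dark at about (203, 180) in the left view. The spring load of 9.6 N means roughly 3.8 mm; I'll press about 1 mm further for margin.

{"api": "servo_tool", "payload": {"commands": [0,0,0.002,0,0,0,-1,0,0,0.001,0,0,0,-1,0,0,0,0,0,0,-1,0,0,0,0,0,0,-1,0,0,0,0,0,0,-1,0,0,0,0,0,0,-1,0,0,0,0,0,0,-1,0,0,0,0,0,0,-1]}}

```text
t: 13.63
tcp_pos: [0.641, 0.2019, 0.0588]
tool_rot: [0.707, 0.707, 0.0, 0.0]
force: [-1.0, 0.2, 6.0]
finger_gap: 0.398
gripper_force: 81.3
```

```bash
python3 st.py
python3 - <<'E'
from h import *
p=shot("wrist","w7")
cv2.imwrite("pics/v9.png",cv2.resize(p["img"][240:350,200:320],None,fx=5,fy=5,interpolation=3)[:,:,::-1])
E
```

```text
t 13.6333 tcp [0.641  0.2019 0.0588] underside 0.0414 yaw 0.06 tilt [0.0008 0.0001] shift [-0.0001 -0.0003] F [-1.   0.2  6. ] T [-0.04  0.14 -0.02] grip 81.3274410367012 0.3983249204293018
```

View pics/v9.png

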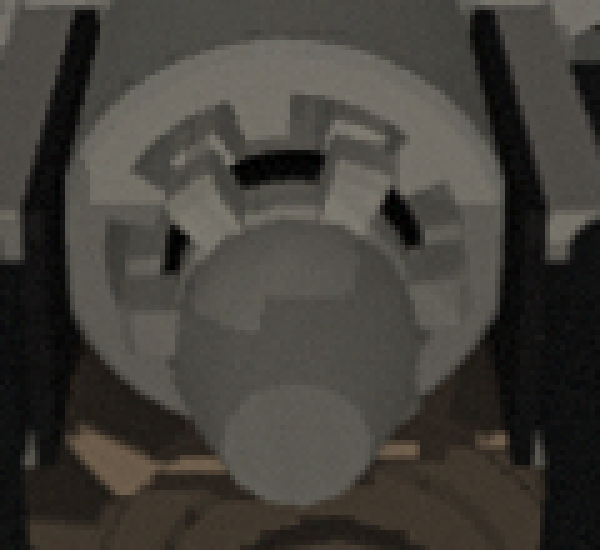

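The groove's black band at (280, 168) in the crop shows whole above the boss, with the gear pressed about 4.6 mm, splined and meshed. I'm handing in.

```bash
python3 -c "
from station import manip
print(manip.sign_off())"
```

```text
the job is handed in; nothing more can be done
None
```

The sound gear is on the bare shaft, splined and meshed with the middle gear, and is still gripped and pressed about 4.6 mm down against the spring with the clip groove clear; handed in at about 13.7 s, with the broken spare left where it lay.

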